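Clamp the jamb leaf, then hold the door leaf to it ready for the pin

TASK

Push the red clamp knob of the hinge jig fully down, and only then turn it clockwise until it stops. Then pick up the loose blue door rail and bring its hinge knuckle, level, in between the two knuckles on the jamb so that the holes line up for the pin, and finish while holding it there in the air, held by the gripper alone and not forced against the jamb. Leave the tape roll, grey can and steel ring where they are.

Things in the scene. Friction and masses are not known exactly. Their poses are not given: they have to be found in the camera images.
- jamb: Hinge jig fixed to the bench: aluminium jamb block 82 x 78 mm, 62 mm high, on a dark base plate 118 x 116 x 8 mm. Origin: bench top straight below the hole line. z up; +x points from the hole line back into the block; y runs along the hole line. Plate from x = -13 to 105 mm, block from x = 11 to 93 mm; a 20 mm knuckle brought in level meets the block's face 1 mm past alignment.
- jamb_hole (a point): Middle of the jamb's hole line, 64.5 mm above the bench, axes as jamb. Two fixed steel knuckles (20 mm outside, 10 mm hole) lie on it, from 18.5 to 34.5 mm either side along y, in front of the block; the 37 mm gap between them is open in front (-x), above and below. A brass pin waits in the +y knuckle, its head reaching to y = 58 mm.
- knob_grip (a point): Point on the upright axis of the red clamp knob, 64 mm behind the hole line (jamb +x), 99 mm above the bench when up, 93 mm when home. The wing is an upright bar 46 mm long, 12 mm thick, reaching from 12 mm below to 10 mm above this point, over a black disc 32 mm across. The point's x runs along the wing and turns with it.
- clamp_stem (a joint): How far the knob is pushed down, m: 0 up, 0.006 fully home. Friction about 6 N, so it stays where it is left.
- clamp_knob (a joint): How far the knob is turned clockwise seen from above, rad: 0 with the wing along the jamb's x, 1.4 at its stop; starts between 0 and 0.3. Friction 0.06 N m, so it stays where it is left.
- leaf: Loose blue door rail, about 0.3 kg, 110 mm long (x), 34 wide (y), 22 high, with a 5 mm steel hinge leaf on top and one knuckle in front of its +x end. Origin: centre of its underside, z up. Starts flat on the bench, left or right, knuckle pointing away from the robot. When aligned its +x points as the jamb's +x and its underside is 40 mm above the bench.
- leaf_hole (a point): Middle of the hole in the leaf's knuckle (20 mm outside, 10 mm hole, 30 mm long along y): 69 mm ahead of the rail's centre (+x), 24.5 mm above its underside; axes as leaf.
- tape_roll: Yellow tape roll, 69 mm across, 24 mm high, loose bystander across the bench from the leaf; origin centre of underside.
- spare_can: Light grey can, 48 mm across, 34 mm high, loose bystander; origin centre of underside. To its left and nearer the robot stands a fixed test fixture (x 0.48 to 0.63, y 0.12 to 0.32) whose raised lever reaches about 0.25 m above the bench: do not sweep the gripper through it.
- ring_gauge: Steel ring, 70 mm across, 16 mm high, loose bystander; origin centre of underside.
Not all that is in view belongs to the job. What is shaped like the leaf but purple is not meant.

How it is judged:
On the way, in this order (a step that is already met when the one before it is completed fails the run):
1. the knob is pushed down home before it is turned (value of joint clamp_stem above 0.0045 m and value of joint clamp_knob below 0.6 rad), for 0.1 s.
2. the knob, still home, is turned clockwise to its stop (value of joint clamp_stem above 0.0045 m and value of joint clamp_knob above 1.2 rad), for 0.2 s.
3. the leaf is lifted clear of the bench (height (world z) of leaf above 0.02 m), for 0.1 s.
At the end, for the whole second after the job is handed in: Knob 4.5 mm down or more and turned 1.2 rad or more; leaf hole within 2.5 mm of the jamb hole line across and in height, 3.5 mm along it, parallel and level within 4 degrees; rail at rest in the gripper (over 3 N), 30 mm or more off the bench, pressing on the jamb with under 8 N (all of step 2 and x of leaf_hole in the frame of jamb_hole between -0.0025 and 0.0025 m and y of leaf_hole in the frame of jamb_hole between -0.0035 and 0.0035 m and z of leaf_hole in the frame of jamb_hole between -0.0025 and 0.0025 m and angle between the y axis of leaf and the y axis of jamb, either way round below 0.07 rad and angle between leaf's own z axis and vertical below 0.07 rad and height (world z) of leaf above 0.03 m and contact force between the fingers and leaf above 3 N and contact force between leaf and jamb below 8 N and linear speed of leaf below 0.01 m/s); the arm keeps its last pose, push and grip.
It fails at once if the tape roll is shoved more than 3 cm (distance of tape_roll from where it was at the start of the episode above 0.03 m).
It fails at once if the spare can is shoved more than 3 cm (distance of spare_can from where it was at the start of the episode above 0.03 m).
It fails at once if the ring gauge is shoved more than 3 cm (distance of ring_gauge from where it was at the start of the episode above 0.03 m).
It also fails if it takes over 58 s, if anything falls off the work surface, if the arm or the gripper's body presses on something with over 40 N, if the wrist force passes 120 N, or if a joint passes its speed limit or range.

ROBOT

A 6-joint arm with a two-finger parallel gripper is mounted at the origin on a cart in front of the work surface, level with it; the furniture and walls round the work are solid. World frame = base frame: x ahead of the robot, y to its left, z up, the work surface at z = 0. Lengths are in m, angles in rad, forces in N, time in s.
With the tool pointing down it reaches from about 0.35 to 0.725 m from the base axis. Payload 6 kg.
Tool frame: the origin (TCP) lies at the very end of the fingers, on their centre line; the grasp point (between the pads) lies 19 mm behind it (r.hold_point_z is the distance from the TCP to the grasp point, in m); z points along the fingers, y is the line along which they close (so a half turn about z gives the same grasp; the last joint's range is limited). The gripper opens to 85 mm and grips with 20 to 120 N. Pads are 22 mm wide; open, the fingers measure 114 mm over their backs; the gripper's body (76 mm by 85 mm) begins 54 mm behind the grasp point. The pads swing forward as they close: fully open they stand 13 mm farther back than shut.
Start: joints at [1.682, 0.04, 0.085, 0, -1.615, -0.334], TCP at [0.133, 0.585, 0.231] pointing down, gripper open.
Joint ranges: [-2.56, 2.56], [-1.29, 2.01], [-1.08, 1.49], [-3.29, 1.98], [-2.81, -0.18], [-2.99, 2.99]. Speed limits (rad/s): [2.57, 2.57, 3.01, 3.14, 3.14, 3.14].

INTERFACE

Orientations are given as a unit quaternion [w, x, y, z].
In Python, from workcell import r gives the robot as it stands.
- The arm moves only by the shell command python3 -m crank 'ROWS'. ROWS is JSON, a list of rows, each an object of numbers: "x", "y", "z": the shift along the world's x, y, z each as a share of 40 cm, from -1 to 1; "wx", "wy", "wz": the turn, a rotation vector about the world's x, y, z each as a share of 0.15 rad, from -1 to 1; "gripper": the opening, from -1 (shut) to 1 (fully open). In form: [{"x": .., "y": .., "z": .., "wx": .., "wy": .., "wz": .., "gripper": ..}, ...]. A call has exactly 8 rows; each row shifts and turns the commanded pose from where the row before left it; what a row does not reach is not made up. A row lasts 1/8 s, in which the tool goes at most 62.5 mm and 10.7 degrees, less where a joint would pass 70% of its speed; a pose out of reach is approached as far as the arm can. A call with a number of a shift or a turn outside -1 to 1 is refused whole. A call with a gripper value outside its range is refused whole. The fingers move at their own pace and stop on an object; the grip force is fixed at half the most. Time passes only in rows, so rows that do not move let the fingers close, or fill a call up. It gives the time, the measured TCP pose, the force, the opening and the grip force at its end, in the units of the state.
- r.get_obs(): the state, without advancing time (a new reading comes with each control period).
- r.read_camera(name): name is "scene" or "side" or "wrist"; returns a dict with "image" (384x512x3 uint8, red, green, blue), "depth" (384x512 float32, m along the optical axis (not along the pixel's ray), 0 where there is no reading), "fx", "fy", "cx", "cy" (pixels), "camera_from_world" (4x4, takes a point from world to camera coordinates). Camera axes: x right, y down, z forward; pixel columns grow to the right and rows downward; lengths in m; the calibration is good to about 2 mm. A picture is of the moment at which its call begins.
- r.finish_job(): hands the job in; it is judged then, once.
The state is a dict: "clock": time; "joint_positions": joint angles; "joint_velocities": joint speeds; "joint_efforts": joint torques, N m; "tcp_pos": TCP position; "tcp_rot": TCP orientation; "ft_force": force on the tool from outside, world axes, zero at the start; "moment": the same for the moment, N m; "width": opening from 0.0 (shut) to 1.0 (fully open); "gripper_force": force on a finger pad.
Only numpy, scipy, OpenCV 4.12 (cv2) and the standard library are available. Lean on these libraries where they do the work, as an engineer would, in place of code of your own. Each camera call takes 0.05 s, during which the arm holds its last target. There are 200 camera calls.

## Working session

There is one attempt and no reset: what is moved stays moved. The work goes in short steps, Python scripts to look and compute and a shell command to move; the robot and the scene stay as the last step left them, time stands still between calls to the robot, and variables do not carry over. Pictures are saved under pics/ and viewed, at most 10 in all, crops included, and the job is handed in when it is done.

```bash
ls; mkdir -p pics; cat > h.py <<'E'
import numpy as np, cv2
from workcell import r
def cam(n): 
    c=r.read_camera(n); return c
def cloud(c):
    h,w=c['depth'].shape; u,v=np.meshgrid(np.arange(w),np.arange(h)); d=c['depth']
    P=np.stack([(u-c['cx'])/c['fx']*d,(v-c['cy'])/c['fy']*d,d,np.ones_like(d)],-1)
    W=P@np.linalg.inv(c['camera_from_world']).T
    W=W[...,:3]; W[d==0]=np.nan
    return W
def save(n,im): cv2.imwrite('pics/'+n+'.png',cv2.cvtColor(im,cv2.COLOR_RGB2BGR))
E
python3 - <<'E'
from h import *
ims=[]
for n in ['scene','side']:
    c=cam(n); np.savez(n+'.npz',**c); 
    save(n,c['image'])
    T=np.linalg.inv(c['camera_from_world']); print(n,T[:3,3],T[:3,2],c['fx'])
print(r.get_obs())
E
```

```text
pics
scene [-0.12158834  0.12530588  1.21691301] [ 0.50590354 -0.10733441 -0.85588605] 449.4804320305623
side [0.23435768 0.52413583 1.21535967] [ 0.24477403 -0.42877307 -0.86962022] 493.3264993827853
{'clock': 0.1, 'joint_positions': array([ 1.68168510e+00,  4.07706762e-02,  8.38983513e-02, -3.95775938e-04,
       -1.61550222e+00, -3.33713226e-01]), 'joint_velocities': array([-7.07881988e-04, -9.49746633e-04,  2.73509334e-03,  1.29052719e-03,
        9.47478117e-05,  4.32955107e-04]), 'joint_efforts': array([-5.58343236e-03, -3.69345295e+01,  3.48281550e+01,  6.95207387e+00,
       -4.54666297e-03, -1.55360450e-06]), 'tcp_pos': array([0.13245118, 0.58489258, 0.23036367]), 'tcp_rot': array([ 8.13276226e-04,  9.93800712e-01, -1.11173210e-01, -1.88543847e-05]), 'ft_force': array([-0.06218733, -0.04307996, -0.34464163]), 'moment': array([ 0.05578968, -0.03391441, -0.01109948]), 'gripper_force': 0.0, 'width': 1.0007965525162492}
```

View pics/scene.png

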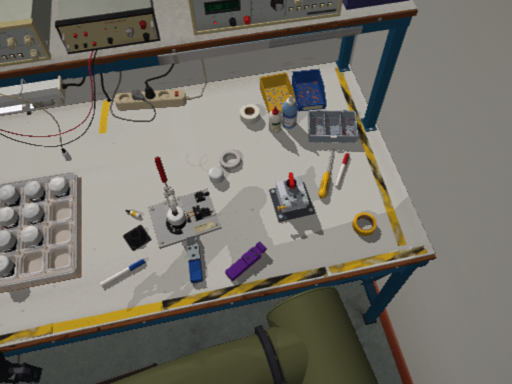

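View pics/side.png

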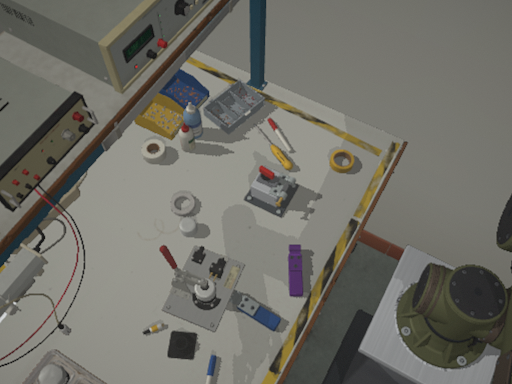

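Blue leaf is at scene (195,262) / side (260,312), with its steel knuckle on the far end. The shape-alike at scene (246,260) is purple, so it is not meant. The jig with the red knob is at scene (292,195), the tape roll at (365,223), the can at (216,175) and the ring at (231,160). I'll measure them and confirm with one enlarged crop.

```bash
python3 - <<'E'
from h import *
crops=[]
for n,b in [('scene',[(170,225,110,70),(262,165,70,60)]),('side',[(225,270,110,70),(240,155,70,60)])]:
    c=dict(np.load(n+'.npz')); W=cloud(c); im=c['image']; hsv=cv2.cvtColor(im,cv2.COLOR_RGB2HSV)
    H,S,V=[hsv[...,i].astype(int) for i in range(3)]
    X,Y,Z=W[...,0],W[...,1],W[...,2]
    reg=lambda x0,x1,y0,y1:(X>x0)&(X<x1)&(Y>y0)&(Y<y1)
    def rep(nm,m,zr=None):
        m=m&np.isfinite(Z)
        if zr: m=m&(Z>zr[0])&(Z<zr[1])
        p=W[m]
        if len(p)<5: print(n,nm,'few');return
        rc=cv2.minAreaRect((p[:,:2]*1000).astype(np.float32))
        print(n,nm,len(p),'mean',p.mean(0).round(4),'z',np.percentile(p[:,2],[2,50,98]).round(3),'rect',np.round(rc[0],1),np.round(rc[1],1),round(rc[2],1))
    w=reg(.3,.75,-.5,.45)
    rep('blue',(H>100)&(H<118)&(S>120)&w&(X<.55))
    rep('bluetop',(H>100)&(H<118)&(S>120)&w&(X<.55),(.018,.03))
    rep('purple',(H>122)&(H<150)&(S>120)&w)
    red=((H<6)|(H>174))&(S>170)&reg(.45,.75,-.25,.0)
    rep('red',red); rep('redtop',red,(.095,.115))
    rep('tape',(H>15)&(H<30)&(S>140)&reg(.35,.7,-.45,-.15),(.018,.03))
    rep('jigtop',(S<90)&reg(.4,.75,-.3,0.03),(.055,.068))
    rep('plate',reg(.4,.75,-.3,0.03),(.005,.012))
    for (x,y,ww,hh) in b: crops.append(cv2.resize(im[y:y+hh,x:x+ww],(400,300),interpolation=cv2.INTER_CUBIC))
save('crop',np.vstack([np.hstack(crops[:2]),np.hstack(crops[2:])]))
E
```

```text
scene blue 726 mean [ 0.3595 -0.1235 -0.2609] z [-0.702 -0.247  0.025] rect [370.9 -29.7] [852.2 133.9] 89.4
scene bluetop 223 mean [0.3761 0.2152 0.0218] z [0.018 0.021 0.026] rect [391.3 288.6] [193.9  63.9] 78.0
scene purple 531 mean [0.3682 0.0701 0.0231] z [0.009 0.023 0.034] rect [371.4  67.5] [ 34.2 128.7] 29.9
scene red 71 mean [ 0.5543 -0.1084  0.1031] z [0.084 0.106 0.111] rect [ 558.8 -109.3] [45.3 12.8] 0.4
scene redtop 58 mean [ 0.5542 -0.1092  0.1063] z [0.096 0.108 0.111] rect [ 558.8 -110.6] [11.5 45.4] 86.4
scene tape 354 mean [ 0.4824 -0.2662  0.0229] z [0.018 0.023 0.028] rect [ 490.3 -262.1] [241.4  78.7] 24.7
scene jigtop 425 mean [ 0.542  -0.1089  0.063 ] z [0.056 0.063 0.068] rect [ 537.8 -111.4] [103.6  78.7] 0.8
scene plate 858 mean [ 0.5538 -0.1298  0.0075] z [0.005 0.007 0.012] rect [ 574.3 -135.2] [348.2 329. ] 0.1
side blue 419 mean [0.3894 0.248  0.0199] z [0.011 0.021 0.026] rect [421. 283.] [212.4  85. ] 66.1
side bluetop 302 mean [0.3783 0.2174 0.0221] z [0.018 0.022 0.026] rect [392.7 293. ] [202.5  59.2] 78.8
side purple 489 mean [0.371  0.075  0.0246] z [0.014 0.024 0.036] rect [375.4  66.7] [ 31.5 129.9] 29.8
side red 58 mean [ 0.5613 -0.1082  0.1073] z [0.095 0.108 0.114] rect [ 560.4 -109.2] [11.2 41.4] 83.8
side redtop 56 mean [ 0.5611 -0.1082  0.1075] z [0.096 0.108 0.113] rect [ 560.4 -109.2] [11.2 41.4] 83.8
side tape 310 mean [ 0.4983 -0.2588  0.0238] z [0.018 0.024 0.029] rect [ 493.8 -262.1] [241.1  74.1] 25.4
side jigtop 473 mean [ 0.5458 -0.1027  0.0635] z [0.057 0.064 0.068] rect [ 541.1 -104.6] [ 93.6 103.8] 89.5
side plate 1441 mean [ 0.5572 -0.1309  0.0071] z [0.005 0.007 0.011] rect [ 575.1 -135.3] [330.  349.2] 89.8
```

View pics/crop.png

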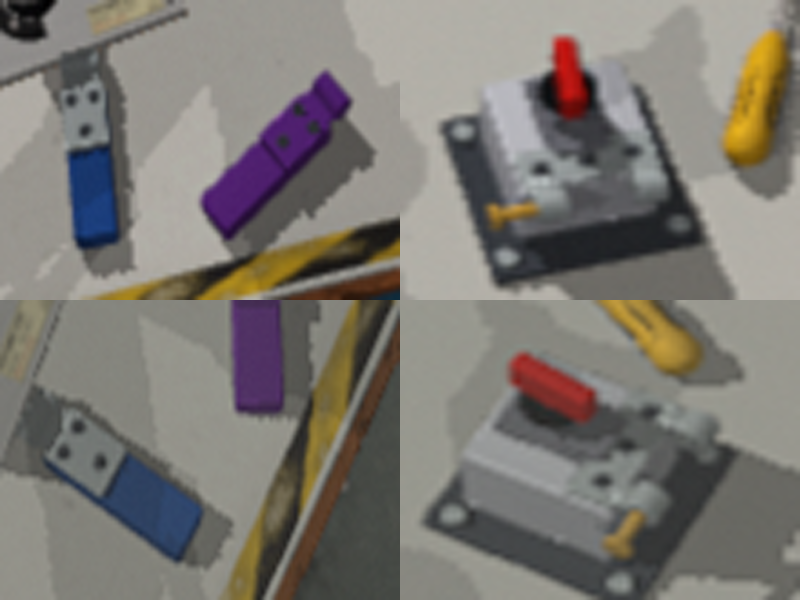

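The crop confirms the blue leaf (steel knuckle at its far end) and shows the red wing lying roughly along x on the jamb. I'll go up and over, clear of the fixture.

```bash
python3 -m crank '[{"z":0.15},{"z":0.15},{"x":0.073,"y":-0.119},{"x":0.073,"y":-0.119},{"x":0.073,"y":-0.119},{"x":0.073,"y":-0.119},{"x":0.073,"y":-0.119},{"x":0.073,"y":-0.119}]'; python3 -m crank '[{"x":0.073,"y":-0.119},{"x":0.073,"y":-0.119},{"x":0.073,"y":-0.119},{"x":0.073,"y":-0.119},{"x":0.073,"y":-0.119},{"x":0.073,"y":-0.119},{"x":0.073,"y":-0.119},{}]'
python3 - <<'E'
from h import *
c=cam('wrist'); np.savez('w1.npz',**c); save('w1',c['image']); o=r.get_obs(); print(o['tcp_pos'],o['tcp_rot'],o['joint_positions'])
E
```

```text
[0.13243659 0.58495093 0.23052192] [ 6.74899191e-04  9.93803360e-01 -1.11150465e-01 -2.27627742e-05] [ 1.68173196e+00  4.06779628e-02  8.40713875e-02 -3.42363390e-04
 -1.61549629e+00 -3.33711990e-01]invalid input at $[0]: expected keys x, y, z, wx, wy, wz, gripper
invalid input at $[0]: expected keys x, y, z, wx, wy, wz, gripper
```

View pics/w1.png

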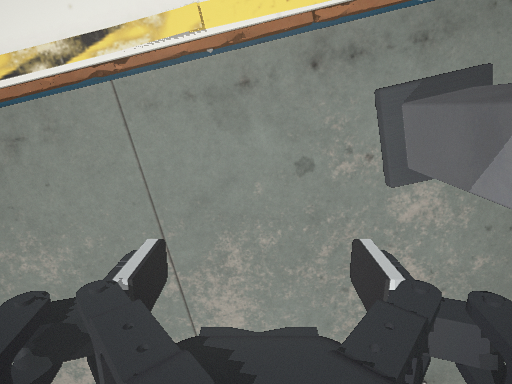

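The wrist camera shows the floor and the open fingers, with pads at about (150,260) and (370,260). All keys are required in each row.

```bash
python3 -m crank '[{"x":0,"y":0,"z":0.15,"wx":0,"wy":0,"wz":0,"gripper":1},{"x":0,"y":0,"z":0.15,"wx":0,"wy":0,"wz":0,"gripper":1},{"x":0.073,"y":-0.119,"z":0,"wx":0,"wy":0,"wz":0,"gripper":1},{"x":0.073,"y":-0.119,"z":0,"wx":0,"wy":0,"wz":0,"gripper":1},{"x":0.073,"y":-0.119,"z":0,"wx":0,"wy":0,"wz":0,"gripper":1},{"x":0.073,"y":-0.119,"z":0,"wx":0,"wy":0,"wz":0,"gripper":1},{"x":0.073,"y":-0.119,"z":0,"wx":0,"wy":0,"wz":0,"gripper":1},{"x":0.073,"y":-0.119,"z":0,"wx":0,"wy":0,"wz":0,"gripper":1}]'; python3 -m crank '[{"x":0.073,"y":-0.119,"z":0,"wx":0,"wy":0,"wz":0,"gripper":1},{"x":0.073,"y":-0.119,"z":0,"wx":0,"wy":0,"wz":0,"gripper":1},{"x":0.073,"y":-0.119,"z":0,"wx":0,"wy":0,"wz":0,"gripper":1},{"x":0.073,"y":-0.119,"z":0,"wx":0,"wy":0,"wz":0,"gripper":1},{"x":0.073,"y":-0.119,"z":0,"wx":0,"wy":0,"wz":0,"gripper":1},{"x":0.073,"y":-0.119,"z":0,"wx":0,"wy":0,"wz":0,"gripper":1},{"x":0.073,"y":-0.119,"z":0,"wx":0,"wy":0,"wz":0,"gripper":1},{"x":0,"y":0,"z":0,"wx":0,"wy":0,"wz":0,"gripper":1}]'
python3 - <<'E'
from h import *
c=cam('wrist'); np.savez('w1.npz',**c); save('w2',c['image']); o=r.get_obs(); print(o['tcp_pos'],o['tcp_rot'],o['joint_positions'])
E
```

```text
clock: 1.15
tcp_pos: [0.3082, 0.2979, 0.3512]
tcp_rot: [-0.0, 0.994, -0.111, -0.0]
ft_force: [0.3, 1.0, 0.9]
width: 1.006
gripper_force: 0.0
clock: 2.15
tcp_pos: [0.513, -0.0365, 0.3495]
tcp_rot: [0.001, 0.994, -0.114, -0.002]
ft_force: [0.0, 0.9, -0.4]
width: 1.002
gripper_force: 0.0
[ 0.51247797 -0.03514047  0.35005992] [ 4.47559353e-04  9.93601279e-01 -1.12937714e-01 -1.17077440e-03] [ 3.23941818e-01 -1.40350292e-01  1.29557059e-01 -1.87203301e-04
 -1.84320399e+00  1.02044581e+00]
```

View pics/w2.png

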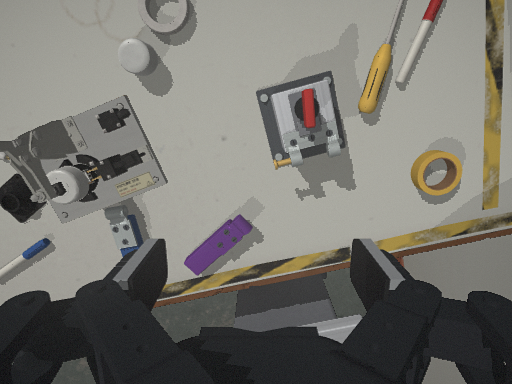

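The wrist view shows the knob wing at (309,108), jamb knuckles at (295,155) and (333,148), the brass pin at (280,163), the can at (134,56), and the leaf knuckle at (118,212) beside the fixture.

```bash
cat > m.py <<'E'
from h import *
def rect(p):
    c,s,a=cv2.minAreaRect((p[:,:2]*1000).astype(np.float32)); return np.round(c,1),np.round(s,1),round(a,2)
def jig(c):
    W=cloud(c); im=c['image']; hsv=cv2.cvtColor(im,cv2.COLOR_RGB2HSV).astype(int); H,S,V=hsv[...,0],hsv[...,1],hsv[...,2]
    X,Y,Z=W[...,0],W[...,1],W[...,2]
    near=(X>.42)&(X<.68)&(Y>-.2)&(Y<-.02)
    red=((H<6)|(H>174))&(S>150)&near&(Z>.09)
    print('red',red.sum(),rect(W[red]),'zmed',np.median(Z[red]))
    m=near&(S<80)&(Z>.058)&(Z<.066)&(X>.508); m=cv2.morphologyEx(m.astype(np.uint8),cv2.MORPH_OPEN,np.ones((3,3)))>0
    print('block',rect(W[m]),np.median(Z[m]))
    m=near&(V<90)&(Z>.003)&(Z<.013);m=cv2.morphologyEx(m.astype(np.uint8),cv2.MORPH_OPEN,np.ones((3,3)))>0
    print('plate',rect(W[m]),np.median(Z[m]))
    m=near&(Z>.066)&(Z<.085)&(S<80)&(X<.515)
    for s in (1,0):
        k=m&((Y>-.109)==s); p=W[k]; print('knuckle',k.sum(),rect(p) if len(p)>4 else 0,np.percentile(p[:,2],95) if len(p) else 0)
    return W,H,S,V
E
python3 - <<'E'
from m import *
jig(dict(np.load('w1.npz')))
E
```

```text
red 401 (array([ 563.7, -111.3]), array([11.5, 44. ]), 83.29) zmed 0.10891671885468285
block (array([ 564.4, -111.7]), array([55.2, 78.1]), 1.51) 0.062269249390853904
plate (array([ 545., -113.]), array([117.2, 116.2]), 1.74) 0.008364959933638394
knuckle 252 (array([502.2, -82.3]), array([52.6, 25.6]), 89.57) 0.07485000784144251
knuckle 254 (array([ 502.8, -129.6]), array([24.2, 39.8]), 0.15) 0.07519329654319644
```

```bash
python3 -m crank '[{"x":0.064,"y":-0.0955,"z":0,"wx":0,"wy":0,"wz":0.365,"gripper":1},{"x":0.0635,"y":-0.0955,"z":0,"wx":0,"wy":0,"wz":0.365,"gripper":1},{"x":0,"y":0,"z":-0.13,"wx":0,"wy":0,"wz":0,"gripper":1},{"x":0,"y":0,"z":-0.13,"wx":0,"wy":0,"wz":0,"gripper":1},{"x":0,"y":0,"z":-0.13,"wx":0,"wy":0,"wz":0,"gripper":1},{"x":0,"y":0,"z":-0.13,"wx":0,"wy":0,"wz":0,"gripper":1},{"x":0,"y":0,"z":-0.03,"wx":0,"wy":0,"wz":0,"gripper":1},{"x":0,"y":0,"z":0,"wx":0,"wy":0,"wz":0,"gripper":1}]'
python3 - <<'E'
from m import *
c=cam('wrist'); np.savez('w3.npz',**c); o=r.get_obs(); print(o['tcp_pos'],o['tcp_rot'],o['joint_positions'])
jig(c)
E
```

```text
clock: 3.2
tcp_pos: [0.5634, -0.1096, 0.1325]
tcp_rot: [0.0, 0.998, -0.056, 0.0]
ft_force: [0.7, -0.3, 0.9]
width: 1.0
gripper_force: 0.0
[ 0.56418571 -0.10975622  0.13389613] [ 2.87573870e-04  9.98419983e-01 -5.61678611e-02  1.62078560e-03] [ 1.57580043e-01 -1.90729047e-02 -1.52362933e-01  1.26146852e-03
 -1.43446064e+00  1.30065171e+00]
red 1473 (array([ 563.8, -111.6]), array([11.4, 45.4]), 83.64) zmed 0.10898390378506087
block (array([ 563.7, -111.6]), array([57.2, 78.3]), 1.94) 0.06223742351849679
plate (array([ 545.4, -112.4]), array([117.6, 115.9]), 1.62) 0.008286132910206578
knuckle 776 (array([502.2, -82.4]), array([52.8, 25.5]), 89.94) 0.07475212548723115
knuckle 748 (array([ 503. , -129.2]), array([40.3, 23.8]), 89.19) 0.07490324063233228
```

```bash
python3 -m crank '[{"x":0,"y":-0.0045,"z":-0.055,"wx":0,"wy":0,"wz":0.0,"gripper":1},{"x":0,"y":0,"z":-0.052,"wx":0,"wy":0,"wz":0,"gripper":1},{"x":0,"y":0,"z":0,"wx":0,"wy":0,"wz":0,"gripper":0},{"x":0,"y":0,"z":0,"wx":0,"wy":0,"wz":0,"gripper":-1},{"x":0,"y":0,"z":0,"wx":0,"wy":0,"wz":0,"gripper":-1},{"x":0,"y":0,"z":0,"wx":0,"wy":0,"wz":0,"gripper":-1},{"x":0,"y":0,"z":0,"wx":0,"wy":0,"wz":0,"gripper":-1},{"x":0,"y":0,"z":0,"wx":0,"wy":0,"wz":0,"gripper":-1}]'
```

```text
clock: 4.25
tcp_pos: [0.5635, -0.112, 0.0894]
tcp_rot: [0.0, 0.998, -0.057, 0.001]
ft_force: [-0.9, 0.1, 4.6]
width: 0.125
gripper_force: 62.1
```

Gripped (width ≈ 11–12 mm). Now push down 7 mm in small rows.

```bash
python3 -m crank '[{"x":0,"y":0,"z":-0.005,"wx":0,"wy":0,"wz":0,"gripper":-1},{"x":0,"y":0,"z":-0.005,"wx":0,"wy":0,"wz":0,"gripper":-1},{"x":0,"y":0,"z":-0.005,"wx":0,"wy":0,"wz":0,"gripper":-1},{"x":0,"y":0,"z":-0.002,"wx":0,"wy":0,"wz":0,"gripper":-1},{"x":0,"y":0,"z":0,"wx":0,"wy":0,"wz":0,"gripper":-1},{"x":0,"y":0,"z":0,"wx":0,"wy":0,"wz":0,"gripper":-1},{"x":0,"y":0,"z":0,"wx":0,"wy":0,"wz":0,"gripper":-1},{"x":0,"y":0,"z":0,"wx":0,"wy":0,"wz":0,"gripper":-1}]'
```

```text
clock: 5.25
tcp_pos: [0.5636, -0.112, 0.0835]
tcp_rot: [0.0, 0.998, -0.056, 0.001]
ft_force: [-3.3, 0.8, 8.0]
width: 0.124
gripper_force: 62.8
```

```bash
python3 -m crank '[{"x":0,"y":0,"z":-0.005,"wx":0,"wy":0,"wz":0,"gripper":-1},{"x":0,"y":0,"z":0,"wx":0,"wy":0,"wz":0,"gripper":-1},{"x":0,"y":0,"z":0,"wx":0,"wy":0,"wz":0,"gripper":-1},{"x":0,"y":0,"z":0,"wx":0,"wy":0,"wz":0,"gripper":-1},{"x":0,"y":0,"z":0,"wx":0,"wy":0,"wz":0,"gripper":-1},{"x":0,"y":0,"z":0,"wx":0,"wy":0,"wz":0,"gripper":-1},{"x":0,"y":0,"z":0,"wx":0,"wy":0,"wz":0,"gripper":-1},{"x":0,"y":0,"z":0,"wx":0,"wy":0,"wz":0,"gripper":-1}]'
python3 - <<'E'
from m import *
o=r.get_obs(); print(o['tcp_pos'],o['ft_force'],o['moment'])
for n in ('side','scene'):
    c=cam(n);W=cloud(c);h=cv2.cvtColor(c['image'],cv2.COLOR_RGB2HSV).astype(int)
    m=((h[...,0]<6)|(h[...,0]>174))&(h[...,1]>150)&(abs(W[...,0]-.56)<.04)&(abs(W[...,1]+.11)<.04)&(W[...,2]>.085)
    print(n,m.sum(),np.percentile(W[m][:,2],[50,80,95]) if m.any() else '')
E
```

```text
clock: 6.25
tcp_pos: [0.5637, -0.1121, 0.0833]
tcp_rot: [0.001, 0.998, -0.056, 0.001]
ft_force: [-6.9, 2.6, 18.2]
width: 0.122
gripper_force: 64.0
[ 0.56367891 -0.11205486  0.08332863] [-6.94128034  2.62576339 18.19026679] [1.22518695 2.71868648 0.06168197]
side 0 
scene 55 [0.10137762 0.10436169 0.13293498]
```

Home: force rises with no further travel. Now turn clockwise.

```bash
python3 -m crank '[{"x":0,"y":0,"z":0,"wx":0,"wy":0,"wz":-0.8,"gripper":-1},{"x":0,"y":0,"z":0,"wx":0,"wy":0,"wz":-0.8,"gripper":-1},{"x":0,"y":0,"z":0,"wx":0,"wy":0,"wz":-0.8,"gripper":-1},{"x":0,"y":0,"z":0,"wx":0,"wy":0,"wz":-0.8,"gripper":-1},{"x":0,"y":0,"z":0,"wx":0,"wy":0,"wz":-0.8,"gripper":-1},{"x":0,"y":0,"z":0,"wx":0,"wy":0,"wz":-0.8,"gripper":-1},{"x":0,"y":0,"z":0,"wx":0,"wy":0,"wz":-0.8,"gripper":-1},{"x":0,"y":0,"z":0,"wx":0,"wy":0,"wz":-0.8,"gripper":-1}]'
python3 -m crank '[{"x":0,"y":0,"z":0,"wx":0,"wy":0,"wz":-0.6,"gripper":-1},{"x":0,"y":0,"z":0,"wx":0,"wy":0,"wz":-0.6,"gripper":-1},{"x":0,"y":0,"z":0,"wx":0,"wy":0,"wz":-0.5,"gripper":-1},{"x":0,"y":0,"z":0,"wx":0,"wy":0,"wz":-0.2,"gripper":-1},{"x":0,"y":0,"z":0,"wx":0,"wy":0,"wz":-0.1,"gripper":-1},{"x":0,"y":0,"z":0,"wx":0,"wy":0,"wz":0,"gripper":-1},{"x":0,"y":0,"z":0,"wx":0,"wy":0,"wz":0,"gripper":-1},{"x":0,"y":0,"z":0,"wx":0,"wy":0,"wz":0,"gripper":-1}]'
python3 - <<'E'
from m import *
o=r.get_obs(); print(o['tcp_pos'],o['tcp_rot'],2*np.arctan2(o['tcp_rot'][2],o['tcp_rot'][1]),o['ft_force'],o['moment'],o['width'])
E
```

```text
clock: 7.35
tcp_pos: [0.5632, -0.1129, 0.0834]
tcp_rot: [0.001, 0.859, -0.513, 0.001]
ft_force: [-9.5, 1.2, 18.5]
width: 0.123
gripper_force: 64.0
clock: 8.35
tcp_pos: [0.5629, -0.113, 0.0833]
tcp_rot: [0.001, 0.773, -0.634, 0.001]
ft_force: [-10.3, 0.7, 17.9]
width: 0.121
gripper_force: 64.1
[ 0.56285544 -0.11299939  0.08333766] [ 0.00086699  0.77344677 -0.6338599   0.00098628] -1.3730685663593976 [-10.34434306   0.68239436  17.94723268] [ 0.22787078  3.65796822 -0.02338897] 0.12107181729274351
```

Turned to the stop (tool yaw −1.373, jamb yaw about +0.03, so knob ≈ 1.40). Next I'll relieve the push, open and lift.

```bash
python3 -m crank '[{"x":0,"y":0,"z":0.003,"wx":0,"wy":0,"wz":0,"gripper":-1},{"x":0,"y":0,"z":0,"wx":0,"wy":0,"wz":0,"gripper":-0.4},{"x":0,"y":0,"z":0,"wx":0,"wy":0,"wz":0,"gripper":0.2},{"x":0,"y":0,"z":0,"wx":0,"wy":0,"wz":0,"gripper":1},{"x":0,"y":0,"z":0,"wx":0,"wy":0,"wz":0,"gripper":1},{"x":0,"y":0,"z":0.05,"wx":0,"wy":0,"wz":0,"gripper":1},{"x":0,"y":0,"z":0.14,"wx":0,"wy":0,"wz":0,"gripper":1},{"x":0,"y":0,"z":0.14,"wx":0,"wy":0,"wz":0,"gripper":1}]'
python3 -m crank '[{"x":0,"y":0,"z":0.14,"wx":0,"wy":0,"wz":0.8,"gripper":1},{"x":0,"y":0,"z":0.14,"wx":0,"wy":0,"wz":1,"gripper":1},{"x":-0.09,"y":0.09,"z":0,"wx":0,"wy":0,"wz":1,"gripper":1},{"x":-0.09,"y":0.09,"z":0,"wx":0,"wy":0,"wz":1,"gripper":1},{"x":-0.09,"y":0.09,"z":0,"wx":0,"wy":0,"wz":1,"gripper":1},{"x":-0.09,"y":0.09,"z":0,"wx":0,"wy":0,"wz":1,"gripper":1},{"x":-0.09,"y":0.09,"z":0,"wx":0,"wy":0,"wz":1,"gripper":1},{"x":0,"y":0,"z":0,"wx":0,"wy":0,"wz":1,"gripper":1}]'
python3 - <<'E'
from m import *
c=cam('wrist'); np.savez('w4.npz',**c); save('w4',c['image']); o=r.get_obs(); print(o['tcp_pos'],o['tcp_rot'],2*np.arctan2(o['tcp_rot'][2],o['tcp_rot'][1]),o['joint_positions'])
W,H,S,V=jig(c)
E
```

```text
clock: 9.35
tcp_pos: [0.563, -0.1121, 0.216]
tcp_rot: [0.0, 0.773, -0.634, 0.001]
ft_force: [1.3, -0.2, -0.5]
width: 1.004
gripper_force: 0.0
clock: 10.35
tcp_pos: [0.3815, 0.0699, 0.3274]
tcp_rot: [-0.002, 0.995, -0.096, 0.002]
ft_force: [1.1, -0.5, 0.3]
width: 1.0
gripper_force: 0.0
[0.38214994 0.06911037 0.32714455] [-0.00135215  0.99556354 -0.09406679  0.00168883] -0.1884125882505392 [ 7.10016629e-01 -4.99380998e-01 -1.88126166e-01  5.84308309e-04
 -1.87776024e+00  6.72544863e-01]
red 0 (array([0., 0.]), array([0., 0.]), 0.0) zmed nan
block (array([528.6, -83.8]), array([22.3, 39.2]), 88.49) 0.062211420970935516
plate (array([ 528.5, -112. ]), array([ 85.2, 115. ]), 1.7) 0.008424558248757458
knuckle 408 (array([501.7, -83.7]), array([26.5, 50.5]), 0.05) 0.0748146894200724
knuckle 427 (array([ 502.4, -129.6]), array([40.4, 25.1]), 89.59) 0.0752364040027905
  return _methods._mean(a, axis=axis, dtype=dtype,
  ret = ret.dtype.type(ret / rcount)
```

View pics/w4.png

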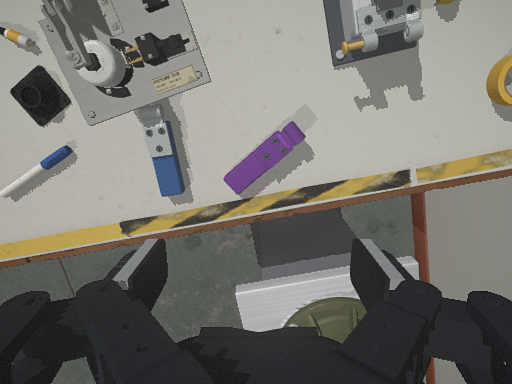

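The blue leaf is now clear in the wrist view: rail (172,175), steel leaf (158,138), knuckle (150,113). Purple is at (262,158). I'll measure the leaf and re-check the knob from the scene camera.

```bash
python3 - <<'E'
from m import *
c=dict(np.load('w4.npz')); W=cloud(c); h=cv2.cvtColor(c['image'],cv2.COLOR_RGB2HSV).astype(int)
X,Y,Z=W[...,0],W[...,1],W[...,2]
u,v=np.meshgrid(np.arange(512),np.arange(384)); box=(u>130)&(u<195)&(v>98)&(v<205)
m=box&(h[...,0]>100)&(h[...,0]<122)&(h[...,1]>120)&(Z>.017); print('blue top',m.sum(),rect(W[m]),np.median(Z[m]))
m2=box&(Z>.019)&(Z<.032)&(v>112); n,l,st,ce=cv2.connectedComponentsWithStats(m2.astype(np.uint8)); k=1+st[1:,4].argmax(); m2=l==k
print('leaf top',m2.sum(),rect(W[m2]),np.percentile(Z[m2],[5,50,95]))
m3=box&(Z>.029)&(Z<.04); print('knuckle top',m3.sum(),rect(W[m3]))
print('fixture near leaf: max z by x', [(round(a,2),float(np.nanmax(np.where((abs(X-a)<.01)&(Y>.1)&(Y<.3),Z,np.nan)).round(3))) for a in (.40,.43,.45,.47,.49)])
s=cam('scene');W=cloud(s);h=cv2.cvtColor(s['image'],cv2.COLOR_RGB2HSV).astype(int)
m=((h[...,0]<6)|(h[...,0]>174))&(h[...,1]>150)&(abs(W[...,0]-.56)<.04)&(abs(W[...,1]+.11)<.04)&(W[...,2]>.085)
print('knob',m.sum(),rect(W[m]),np.percentile(W[m][:,2],[50,80,95]))
E
```

```text
blue top 726 (array([379.3, 211.8]), array([31.1, 58.2]), 87.37) 0.022261819866312815
leaf top 1864 (array([408.2, 209.9]), array([ 34.8, 120.6]), 87.76) [0.02084136 0.0242916  0.0290789 ]
knuckle top 348 (array([447.2, 206.8]), array([67.5, 29.7]), 0.36)
fixture near leaf: max z by x [(0.4, 0.416), (0.43, 0.031), (0.45, 0.03), (0.47, 0.037), (0.49, 0.032)]
knob 74 (array([ 557.5, -108.9]), array([ 9.6, 41.7]), 10.76) [0.09947434 0.10224751 0.10432337]
```

```bash
python3 - <<'E'
from m import *
c=dict(np.load('w4.npz')); print('cam', np.linalg.inv(c['camera_from_world'])[:3,3]-[.382,.069,.327])
for n in ('scene','side'):
    W=cloud(dict(np.load(n+'.npz'))).reshape(-1,3)
    for a in (.47,.49,.51,.53,.55,.57,.6):
        p=W[(abs(W[:,0]-a)<.01)&(abs(W[:,1]-.21)<.08)&(W[:,2]<.3)]; i=p[:,2].argmax(); print(n,a,p[i].round(3))
E
```

```text
cam [ 0.06505429 -0.01196221  0.14364005]
scene 0.47 [0.469 0.203 0.039]
scene 0.49 [0.498 0.235 0.034]
scene 0.51 [0.517 0.233 0.085]
scene 0.53 [0.531 0.239 0.139]
scene 0.55 [0.555 0.236 0.124]
scene 0.57 [0.58  0.243 0.131]
scene 0.6 [0.608 0.251 0.246]
side 0.47 [0.469 0.204 0.041]
side 0.49 [0.48  0.21  0.032]
side 0.51 [0.519 0.225 0.086]
side 0.53 [0.535 0.241 0.137]
side 0.55 [0.559 0.247 0.125]
side 0.57 [0.576 0.251 0.129]
side 0.6 [0.61  0.249 0.242]
```

```bash
python3 -m crank '[{"x":0.018,"y":0.118,"z":0,"wx":0,"wy":0,"wz":0.4,"gripper":1},{"x":0.017,"y":0.118,"z":0,"wx":0,"wy":0,"wz":0.4,"gripper":1},{"x":0.017,"y":0.117,"z":0,"wx":0,"wy":0,"wz":0.17,"gripper":1},{"x":0,"y":0,"z":-0.13,"wx":0,"wy":0,"wz":0,"gripper":1},{"x":0,"y":0,"z":-0.13,"wx":0,"wy":0,"wz":0,"gripper":1},{"x":0,"y":0,"z":-0.13,"wx":0,"wy":0,"wz":0,"gripper":1},{"x":0,"y":0,"z":-0.13,"wx":0,"wy":0,"wz":0,"gripper":1},{"x":0,"y":0,"z":0,"wx":0,"wy":0,"wz":0,"gripper":1}]'
python3 - <<'E'
from m import *
c=cam('wrist'); np.savez('w5.npz',**c); o=r.get_obs(); print(o['tcp_pos'],o['tcp_rot'],2*np.arctan2(o['tcp_rot'][2],o['tcp_rot'][1]),o['ft_force'])
W=cloud(c); h=cv2.cvtColor(c['image'],cv2.COLOR_RGB2HSV).astype(int); X,Y,Z=W[...,0],W[...,1],W[...,2]
m=(h[...,0]>100)&(h[...,0]<122)&(h[...,1]>120)&(Z>.017)&(Z<.035)&(abs(Y-.21)<.04); print('blue top',m.sum(),rect(W[m]),np.median(Z[m]))
m2=(Z>.019)&(Z<.0295)&(abs(Y-.21)<.03)&(X<.462)&(X>.34); print('leaf top',m2.sum(),rect(W[m2]))
k=(Z>.0297)&(Z<.04)&(abs(Y-.21)<.03)&(X>.455)&(X<.49); print('kn',k.sum(),rect(W[k]))
save('w5',c['image'])
E
```

```text
clock: 11.45
tcp_pos: [0.4027, 0.2072, 0.1137]
tcp_rot: [0.003, 1.0, -0.031, -0.003]
ft_force: [0.9, 0.4, 0.6]
width: 0.998
gripper_force: 0.0
[0.40430477 0.20837803 0.11733514] [ 1.14422601e-03  9.99534718e-01 -3.04795777e-02 -1.82048920e-04] -0.060968638776623674 [0.66663469 0.51756731 0.50495305]
blue top 2463 (array([378.9, 212. ]), array([32.6, 58.5]), 87.4) 0.02228298844400725
leaf top 5797 (array([405.5, 210.5]), array([ 33.9, 113.9]), 87.68)
kn 1062 (array([471.6, 207.9]), array([29.6, 17.8]), 87.05)
```

View pics/w5.png

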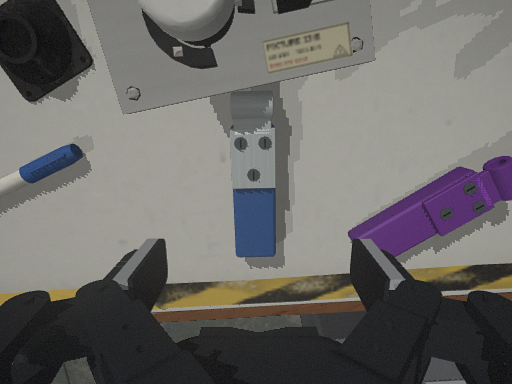

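Leaf centred under the tool: knuckle at (252,107), rail end (255,240), pads on both sides. Descend and grip.

```bash
python3 -m crank '[{"x":-0.003,"y":0.006,"z":-0.1,"wx":0,"wy":0,"wz":0.12,"gripper":1},{"x":0,"y":0,"z":-0.1,"wx":0,"wy":0,"wz":0,"gripper":1},{"x":0,"y":0,"z":-0.08,"wx":0,"wy":0,"wz":0,"gripper":1},{"x":0,"y":0,"z":0,"wx":0,"wy":0,"wz":0,"gripper":0.2},{"x":0,"y":0,"z":0,"wx":0,"wy":0,"wz":0,"gripper":-1},{"x":0,"y":0,"z":0,"wx":0,"wy":0,"wz":0,"gripper":-1},{"x":0,"y":0,"z":0,"wx":0,"wy":0,"wz":0,"gripper":-1},{"x":0,"y":0,"z":0,"wx":0,"wy":0,"wz":0,"gripper":-1}]'
```

```text
clock: 12.5
tcp_pos: [0.4043, 0.2129, 0.0079]
tcp_rot: [-0.001, 1.0, -0.02, 0.002]
ft_force: [-0.7, -0.7, 7.1]
width: 0.381
gripper_force: 61.6
```

```bash
python3 -m crank '[{"x":0,"y":0,"z":0.02,"wx":0,"wy":0,"wz":0,"gripper":-1},{"x":0,"y":0,"z":0.05,"wx":0,"wy":0,"wz":0,"gripper":-1},{"x":0,"y":0,"z":0.1,"wx":0,"wy":0,"wz":0,"gripper":-1},{"x":0,"y":0,"z":0.1,"wx":0,"wy":0,"wz":0,"gripper":-1},{"x":0,"y":0,"z":0.1,"wx":0,"wy":0,"wz":0,"gripper":-1},{"x":0,"y":0,"z":0,"wx":0,"wy":0,"wz":0,"gripper":-1},{"x":-0.016,"y":-0.05,"z":0,"wx":0,"wy":0,"wz":0.12,"gripper":-1},{"x":-0.016,"y":-0.1,"z":0,"wx":0,"wy":0,"wz":0.12,"gripper":-1}]'
python3 -m crank '[{"x":-0.016,"y":-0.12,"z":0,"wx":0,"wy":0,"wz":0.12,"gripper":-1},{"x":0,"y":-0.12,"z":0,"wx":0,"wy":0,"wz":0.12,"gripper":-1},{"x":0,"y":-0.12,"z":0,"wx":0,"wy":0,"wz":0,"gripper":-1},{"x":0,"y":-0.12,"z":0,"wx":0,"wy":0,"wz":0,"gripper":-1},{"x":0,"y":-0.1,"z":0,"wx":0,"wy":0,"wz":0,"gripper":-1},{"x":0,"y":-0.06,"z":0,"wx":0,"wy":0,"wz":0,"gripper":-1},{"x":0,"y":-0.02,"z":0,"wx":0,"wy":0,"wz":0,"gripper":-1},{"x":0,"y":0,"z":0,"wx":0,"wy":0,"wz":0,"gripper":-1}]'
python3 - <<'E'
from m import *
c=cam('wrist'); np.savez('w6.npz',**c); o=r.get_obs(); print(o['tcp_pos'],o['tcp_rot'],2*np.arctan2(o['tcp_rot'][2],o['tcp_rot'][1]),o['ft_force'],o['gripper_force'])
save('w6',c['image'])
E
```

```text
clock: 13.5
tcp_pos: [0.389, 0.1514, 0.1515]
tcp_rot: [0.001, 1.0, -0.001, -0.001]
ft_force: [-0.4, -0.8, -2.3]
width: 0.383
gripper_force: 60.5
clock: 14.5
tcp_pos: [0.3832, -0.1122, 0.1522]
tcp_rot: [-0.0, 1.0, 0.016, -0.001]
ft_force: [0.4, -0.1, -4.1]
width: 0.38
gripper_force: 60.5
[ 0.3833709  -0.1117873   0.15239949] [-1.35498652e-04  9.99870544e-01  1.60850105e-02 -3.86463932e-04] 0.03217141115208585 [-0.1734704   0.29670795 -3.05358158] 60.484201312065125
```

View pics/w6.png

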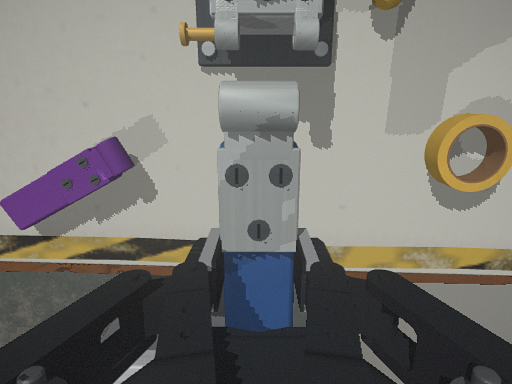

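Leaf held straight: its knuckle is at (259,106), and the jamb knuckles at (227,30) and (308,30) are in the same view, so I'll measure both from this one picture.

```bash
cat > a.py <<'E'
from m import *
from scipy.optimize import least_squares
def cyl(p,yaw):
    R=np.array([[np.cos(yaw),np.sin(yaw)],[-np.sin(yaw),np.cos(yaw)]]); q=p[:,:2]@R.T
    x,z=q[:,0],p[:,2]
    s=least_squares(lambda a:np.hypot(x-a[0],z-a[1])-.010,[np.median(x),z.max()-.01],loss='soft_l1',f_scale=.0005)
    res=abs(s.fun)
    return s.x,np.percentile(q[:,1],[1,99]),np.median(res),R
def measure(c,hole=(.499,-.114,.0645),jy=.029,dx=-.069,tz=.0):
    W=cloud(c);X,Y,Z=W[...,0],W[...,1],W[...,2]; h=cv2.cvtColor(c['image'],cv2.COLOR_RGB2HSV).astype(int); S=h[...,1]
    o=r.get_obs(); t=o['tcp_pos']; 
    # leaf: plate top (sat low) plane
    zp=t[2]-.004+.027
    m=(S<90)&(abs(Y-t[1])<.02)&(X>t[0]+.012)&(X<t[0]+.052)&(abs(Z-zp)<.01); p=W[m]
    A=np.c_[p[:,:2]-t[:2],np.ones(len(p))]; s=least_squares(lambda a:A@a-p[:,2],[0,0,zp],loss='soft_l1',f_scale=.0005).x
    print('plate n',len(p),'dz/dx,dz/dy',s[:2].round(4),'z at tcp+30:',(s[2]+.03*s[0]).round(4), 'tcp z',t[2].round(4))
    b=(h[...,0]>100)&(h[...,0]<122)&(S>120)|m; 
    m=(S<90)&(abs(Y-t[1])<.03)&(X>t[0]+.056)&(X<t[0]+.085)&(Z>zp-.004)&(Z<zp+.013); k=W[m]
    pe=W[(S<90)&(abs(Y-t[1])<.03)&(X>t[0]+.012)&(X<t[0]+.052)&(abs(Z-zp)<.01)]
    print('leaf plate rect',rect(pe),'knuckle rect',rect(k))
    a,ye,res,R=cyl(k,jy); print('leaf cyl x,z',a.round(4),'y ends',ye.round(4),'res',res.round(5),len(k))
    out=[]
    for sg in (1,-1):
        yc=hole[1]+sg*.0265
        m=(S<90)&(abs(Y-yc)<.0055)&(X<hole[0]+.008)&(X>hole[0]-.012)&(Z>.060)&(Z<.08); q=W[m]; aj,_,rs,_=cyl(q,jy)
        out.append(aj); print('jamb cyl',sg,aj.round(4),rs.round(5),len(q))
    # inner faces
    m=(S<90)&(X<hole[0]+.006)&(X>hole[0]-.006)&(Z>.07)&(Z<.08)&(abs(Y-hole[1])<.06); q=W[m][:,:2]@R.T; ys=np.sort(q[:,1]); g=np.diff(ys).argmax(); print('jamb top y span',ys[[0,g,g+1,-1]].round(4))
    aj=np.mean(out,0); ym=(ys[g]+ys[g+1])/2
    d=np.array([aj[0]-a[0],ym-ye.mean(),aj[1]-a[1]]); w=np.r_[R.T@d[:2],d[2]]
    print('d jamb',d.round(4),'world',w.round(4),'shares',(w/.4).round(4))
E
python3 - <<'E'
from a import *
measure(dict(np.load('w6.npz')))
E
```

```text
plate n 7553 dz/dx,dz/dy [-0.0053 -0.0045] z at tcp+30: 0.1717 tcp z 0.1524
leaf plate rect (array([ 415.3, -113.8]), array([41.1, 40.1]), 1.72) knuckle rect (array([ 449.8, -109.8]), array([21.3, 30.2]), 1.53)
leaf cyl x,z [0.4474 0.1687] y ends [-0.1373 -0.1084] res 0.00036 4171
jamb cyl 1 [0.4956 0.0647] 0.00039 529
jamb cyl -1 [0.4956 0.0647] 0.00042 494
jamb top y span [-0.1625 -0.1465 -0.1095 -0.0699]
d jamb [ 0.0482 -0.0051 -0.104 ] world [ 0.0483 -0.0037 -0.104 ] shares [ 0.1209 -0.0093 -0.26  ]
```

Clean fits: 29 mm leaf knuckle, 37 mm gap, jamb axis at z 64.7 mm, leaf level. I'll descend in front of the jamb and measure again.

```bash
python3 -m crank '[{"x":0,"y":-0.009,"z":-0.06,"wx":0,"wy":0,"wz":0,"gripper":-1},{"x":0,"y":0,"z":-0.09,"wx":0,"wy":0,"wz":0,"gripper":-1},{"x":0,"y":0,"z":-0.07,"wx":0,"wy":0,"wz":0,"gripper":-1},{"x":0,"y":0,"z":-0.03,"wx":0,"wy":0,"wz":0,"gripper":-1},{"x":0.03,"y":0,"z":-0.01,"wx":0,"wy":0,"wz":0,"gripper":-1},{"x":0.03,"y":0,"z":0,"wx":0,"wy":0,"wz":0,"gripper":-1},{"x":0,"y":0,"z":0,"wx":0,"wy":0,"wz":0,"gripper":-1},{"x":0,"y":0,"z":0,"wx":0,"wy":0,"wz":0,"gripper":-1}]'
python3 - <<'E'
from a import *
c=cam('wrist'); np.savez('w7.npz',**c); measure(c); print(r.get_obs()['tcp_pos'],r.get_obs()['ft_force'])
E
```

```text
clock: 15.55
tcp_pos: [0.4076, -0.1155, 0.0492]
tcp_rot: [0.0, 1.0, 0.016, 0.0]
ft_force: [0.4, 0.1, -2.3]
width: 0.379
gripper_force: 60.4
plate n 7594 dz/dx,dz/dy [-0.0057 -0.0059] z at tcp+30: 0.0688 tcp z 0.0492
leaf plate rect (array([ 439.5, -117.3]), array([40. , 41.3]), 0.02) knuckle rect (array([ 478. , -115.6]), array([29. , 59.9]), 0.01)
leaf cyl x,z [0.4719 0.0658] y ends [-0.1568 -0.1014] res 0.00045 4804
jamb cyl 1 [0.4956 0.0646] 0.00036 1761
jamb cyl -1 [0.4956 0.0647] 0.00036 1681
jamb top y span [-0.1626 -0.1462 -0.1096 -0.0698]
d jamb [ 0.0237  0.0012 -0.0012] world [ 0.0236  0.0019 -0.0012] shares [ 0.0591  0.0048 -0.0029]
[ 0.40749205 -0.1156073   0.04918867] [-0.5919552   0.68345554 -2.25320693]
```

```bash
sed -i 's/m=(S<90)&(abs(Y-t\[1\])<.03)&(X>t\[0\]+.056)&(X<t\[0\]+.085)/m=(S<90)\&(abs(Y-t[1])<.0172)\&(X>t[0]+.056)\&(X<t[0]+.080)/' a.py
python3 -m crank '[{"x":0,"y":0,"z":-0.0035,"wx":0,"wy":0,"wz":0,"gripper":-1},{"x":0.015,"y":0,"z":0,"wx":0,"wy":0,"wz":0,"gripper":-1},{"x":0.015,"y":0,"z":0,"wx":0,"wy":0,"wz":0,"gripper":-1},{"x":0.012,"y":0,"z":0,"wx":0,"wy":0,"wz":0,"gripper":-1},{"x":0.006,"y":0,"z":0,"wx":0,"wy":0,"wz":0,"gripper":-1},{"x":0,"y":0,"z":0,"wx":0,"wy":0,"wz":0,"gripper":-1},{"x":0,"y":0,"z":0,"wx":0,"wy":0,"wz":0,"gripper":-1},{"x":0,"y":0,"z":0,"wx":0,"wy":0,"wz":0,"gripper":-1}]'
python3 - <<'E'
from a import *
c=cam('wrist'); np.savez('w8.npz',**c); save('w8',c['image']); measure(c); print(r.get_obs()['tcp_pos'],r.get_obs()['ft_force'])
E
```

```text
clock: 16.6
tcp_pos: [0.4267, -0.1158, 0.0475]
tcp_rot: [0.0, 1.0, 0.016, 0.0]
ft_force: [0.1, -0.5, -2.4]
width: 0.382
gripper_force: 60.4
plate n 7593 dz/dx,dz/dy [-0.0042 -0.0049] z at tcp+30: 0.067 tcp z 0.0475
leaf plate rect (array([ 458.7, -117.5]), array([40. , 41.1]), 0.09) knuckle rect (array([ 494.7, -115.8]), array([23.9, 34.4]), 0.03)
leaf cyl x,z [0.4907 0.064 ] y ends [-0.1471 -0.1134] res 0.00039 4428
jamb cyl 1 [0.4956 0.0647] 0.00035 1552
jamb cyl -1 [0.4956 0.0647] 0.00037 1416
jamb top y span [-0.1624 -0.0933 -0.0707 -0.0698]
d jamb [0.0049 0.0482 0.0006] world [0.0035 0.0484 0.0006] shares [0.0087 0.1209 0.0016]
[ 0.42670922 -0.11584479  0.0475174 ] [ 0.59299265 -0.29646942 -1.63666453]
```

View pics/w8.png

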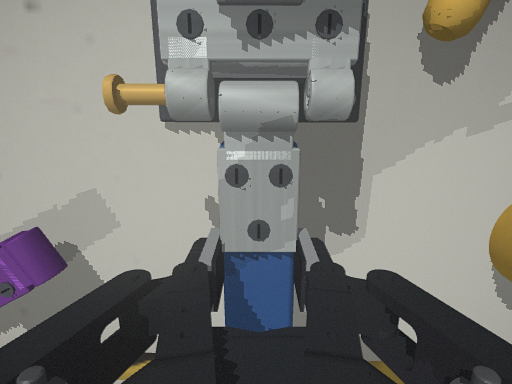

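The knuckle sits in the gap, with about 6 px either side (213–219, 299–305). About 5 mm remains; I'll go 4.5 mm.

```bash
python3 -m crank '[{"x":0.004,"y":0,"z":0.001,"wx":0,"wy":0,"wz":0,"gripper":-1},{"x":0.004,"y":0,"z":0,"wx":0,"wy":0,"wz":0,"gripper":-1},{"x":0.003,"y":0,"z":0,"wx":0,"wy":0,"wz":0,"gripper":-1},{"x":0,"y":0,"z":0,"wx":0,"wy":0,"wz":0,"gripper":-1},{"x":0,"y":0,"z":0,"wx":0,"wy":0,"wz":0,"gripper":-1},{"x":0,"y":0,"z":0,"wx":0,"wy":0,"wz":0,"gripper":-1},{"x":0,"y":0,"z":0,"wx":0,"wy":0,"wz":0,"gripper":-1},{"x":0,"y":0,"z":0,"wx":0,"wy":0,"wz":0,"gripper":-1}]'
python3 - <<'E'
from a import *
c=cam('wrist'); save('w9',c['image'][40:200,130:390]); measure(c); o=r.get_obs();print(o['tcp_pos'],o['ft_force'])
s=cam('side');W=cloud(s);h=cv2.cvtColor(s['image'],cv2.COLOR_RGB2HSV).astype(int)
m=((h[...,0]<6)|(h[...,0]>174))&(h[...,1]>150)&(abs(W[...,0]-.56)<.04)&(abs(W[...,1]+.11)<.04)&(W[...,2]>.085)
print('knob',m.sum(),rect(W[m]),np.percentile(W[m][:,2],[50,80]))
E
```

```text
clock: 17.65
tcp_pos: [0.4311, -0.1158, 0.0479]
tcp_rot: [0.0, 1.0, 0.016, 0.0]
ft_force: [0.4, 0.2, -3.5]
width: 0.381
gripper_force: 60.4
plate n 7596 dz/dx,dz/dy [-0.0042 -0.0068] z at tcp+30: 0.0674 tcp z 0.0478
leaf plate rect (array([ 463. , -117.5]), array([41.1, 39.9]), 2.08) knuckle rect (array([ 499.1, -115.9]), array([34.4, 23.9]), 89.99)
leaf cyl x,z [0.4952 0.0644] y ends [-0.1473 -0.1135] res 0.00038 4504
jamb cyl 1 [0.4956 0.0646] 0.00035 1480
jamb cyl -1 [0.4956 0.0647] 0.00037 1369
jamb top y span [-0.1624 -0.0934 -0.0703 -0.0697]
d jamb [0.0004 0.0486 0.0003] world [-0.001   0.0486  0.0003] shares [-0.0024  0.1214  0.0008]
[ 0.43113319 -0.11585124  0.04784469] [-0.38422318 -0.14708838 -2.50511302]
knob 65 (array([ 561.9, -107.9]), array([10.8, 40.6]), 10.52) [0.10177695 0.10461723]
```

View pics/w9.png

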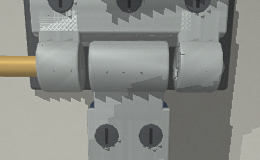

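Aligned: x within 0.4 mm, z within 0.3 mm, even gaps in y, and only the rail's weight on the wrist. The knob is still home and turned.

```bash
python3 -c "
from workcell import r
print(r.finish_job())"
```

```text
the job is handed in; nothing more can be done
None
```

The job is handed in at about 18 s of the 58 s allowed, but the hand-in gave no verdict: the knob was pushed home and then turned to its stop, and the gripper alone holds the blue leaf level between the jamb knuckles, within about 0.5 mm of the hole line across and in height, centred along it, with no sign of contact force.

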